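Slide the reference block along the rail into its corner pocket

ROBOT

A 7-joint arm with a two-finger parallel gripper is mounted at the origin on the work surface. World frame = base frame: x ahead of the robot, y to its left, z up, the work surface at z = 0. Lengths are in m, angles in rad, forces in N, time in s.
With the tool pointing down it reaches from about 0.4 to 0.85 m from the base axis. Payload 10.4 kg.
Tool frame: the origin (TCP) lies at the very end of the fingers, on their centre line; the grasp point (between the pads) lies 19 mm behind it; z points along the fingers, y is the line along which they close (so a half turn about z gives the same grasp; the last joint's range is limited). The gripper opens to 85 mm and grips with 20 to 120 N. Pads are 22 mm wide; open, the fingers measure 114 mm over their backs; the gripper's body (76 mm by 85 mm) begins 54 mm behind the grasp point. The pads swing forward as they close: fully open they stand 13 mm farther back than shut.
Start: joints at [-1.308, 0.332, -0.065, 1.46, 0.022, 1.35, -0.088], TCP at [0.176, 0.6, 0.231] pointing down, gripper open.
Joint ranges: [-2.6, 2.6], [-0.5, 2.12], [-1.47, 1.34], [0.16, 2.42], [-1.27, 4.41], [0.06, 2.06], [-2.6, 2.6]. Speed limits (rad/s): [2.22, 2.22, 2.79, 2.79, 3.14, 3.14, 3.14].

INTERFACE

Orientations are given as a unit quaternion [x, y, z, w].
In Python, from workcell import * gives the robot as it stands.
- The arm moves only by the tool step_arm, never from a script. Its argument "commands" is one flat list of numbers, 7 for each row, row after row: the finger opening in mm, from 0 to 85.4, then the shift along the world's x, y, z as a fraction of full scale, then the turn, a rotation vector about the world's x, y, z as a fraction of full scale. A call has exactly 10 rows; each row is the pose to reach, as a shift and turn from the pose commanded when the call began, turning the shorter way round; what a row does not reach only later rows make up. Full scale, the value 1, is 0.6 m for a shift and pi rad for a turn. A row lasts 1/8 s, in which the tool goes at most 62.5 mm and 10.7 degrees, less where a joint would pass 70% of its speed; a pose out of reach is approached as far as the arm can. A call with a number of a shift or a turn outside -1 to 1 is refused whole. A call with a gripper value outside its range is refused whole. The fingers move at their own pace and stop on an object; "squeeze" is the grip in N (left out, the last holds). Time passes only in rows, so rows that repeat a pose let the fingers close, or fill a call up. It gives the time, the measured TCP pose, the force, the opening and the grip force at its end, in the units of the state.
- get_obs(): the state, without advancing time (a new reading comes with each control period).
- camera(name): name is "side" or "top"; returns the picture (400x640x3 uint8, red, green, blue); there is no depth.
- camera_params(name): a dict with "mtx" (3x3 intrinsics, pixels), "dist" ([k1, k2, p1, p2, k3] as OpenCV has them; the pictures are not rectified), "extrinsics" (4x4, takes a point from world to camera coordinates). Camera axes: x right, y down, z forward; pixel columns grow to the right and rows downward; lengths in m; the calibration is good to about 2 mm. A picture is of the moment at which its call begins. camera_params takes no time and is no camera call.
- hand_in(): hands the job in; it is judged then, once.
The state is a dict: "clock": time; "joint_pos": joint angles; "joint_velocities": joint speeds; "tau": joint torques, N m; "position": TCP position; "ee_rot": TCP orientation; "ft_force": force on the tool from outside, world axes, zero at the start; "torque": the same for the moment, N m; "grip_width": opening from 0.0 (shut) to 1.0 (fully open); "grasp_force": force on a finger pad.
Only numpy, scipy, OpenCV 4.12 (cv2) and the standard library are available. Lean on these libraries where they do the work, as an engineer would, in place of code of your own. Each camera call takes 0.05 s, during which the arm holds its last target. There are 200 camera calls.

TASK

Ready the imager stage for calibration: with closed fingers, push the rectangular windowed block across the deck until it is pressed flat against the long steel rail, then slide it along the rail into the corner pocket until it is fully home against the end stop, and move the hand away. Do not pick it up or tip it; it stays on the deck and goes in along the rail. Leave the round puck, the jar and everything else where they stand.

Things in the scene. Friction and masses are not known exactly. Their poses are not given: they have to be found in the camera images.
- stage: Low fixed stage, a grey deck 190 mm (its x) by 320 mm (its y), deck top 12 mm above the table. Origin at the centre of its underside, on the table; x points from the open near side to the rail, y along the rail towards the corner pocket, z up. The stage itself is yawed differently each time.
- rail: Straight steel rail fixed on the deck along the stage's y, 18 mm high above the deck, 12 mm thick, 296 mm long (stage y -156 to 140 mm). Its inner face, towards the open deck, is at stage x = 70 mm. Origin at the foot of that face, at stage x 70, y -8, z 12 mm.
- end_stop: Steel bar across the end of the rail, 18 mm high above the deck and 12 mm thick, stage x 12 to 82 mm; its face towards the pocket is at stage y = 140 mm. Origin at the foot of that face, at stage x 47, y 140, z 12 mm.
- lip: Short steel guide, 18 mm high, opposite the rail at the pocket: its face is at stage x = 30 mm, so the pocket is 40 mm wide, from stage y 110 to 140 mm, with a flared mouth from y 98 to 110 mm. The flare and guide occupy stage x 15 to 30 mm. Origin at stage x 30, y 0, z 12 mm (a reference point, not on the guide).
- pocket (a point): Point on the deck top where the centre of the block's underside lies when it is fully home (touching rail and end stop): stage x 52, y 115, z 12 mm. Axes as the stage's. A small dark reading window marks it on the deck. When the block is home, its last 15 mm still stand out of the pocket's lip (the inner 8 mm of it beside the flare's mouth).
- block: The reference block: bare aluminium, rectangular, 36 mm (its x) by 50 mm (its y) by 24 mm high, with a round dark window of 22 mm diameter on top, about 0.08 to 0.15 kg. Origin at the centre of its underside. It starts loose on the deck, well off the rail, its long side within 0.45 rad of the rail's direction. It goes into the pocket with its 50 mm side along the rail (the half turn makes no difference).
- puck: Bystander: round aluminium puck, 40 mm diameter, 24 mm high, loose on the deck beside the block. Origin at the centre of its underside. It starts either before or after the block along the rail, its centre at least 80 mm away from the rail's face. Must not be moved.
- jar: Bystander: small amber jar with white cap, 30 mm diameter, 42 mm high, loose on the deck on the open side across from the pocket. Origin at the centre of its underside.
- plate_a: Bystander: white well plate, 127 by 85 by 14 mm, on the table to the robot's right of the stage. Origin at the centre of its underside.
- plate_b: Bystander: white well plate, 127 by 85 by 14 mm, on the table to the robot's left of the stage. Origin at the centre of its underside.
- tip_box: Bystander: blue pipette-tip box with clear lid, 85 by 125 by 67 mm, on the table beyond the stage. Origin at the centre of its underside.
- wash_bottle: Bystander: white bottle with red cap, 64 mm diameter, 160 mm high, on the table to the robot's right of the stage. Origin at the centre of its underside.
- timer: Bystander: black timer, 60 by 75 by 22 mm, on the table beyond the stage. Origin at the centre of its underside.
Not all that is in view belongs to the job. Leave any blue or green look-alike of the block alone.

How it is judged:
On the way, in this order (a step that is already met when the one before it is completed fails the run):
1. the block is pressed flat against the rail, still wholly outside the pocket (x of block in the frame of pocket above -0.003 m and y of block in the frame of pocket below -0.045 m and angle between the y axis of block and the y axis of stage, either way round below 0.1 rad and contact force between block and rail above 0.5 N).
2. the block slides into the pocket's mouth, still along the rail (x of block in the frame of pocket above -0.005 m and y of block in the frame of pocket between -0.035 and -0.004 m and angle between the y axis of block and the y axis of stage, either way round below 0.12 rad), for 0.05 s.
At the end, for the whole second after the job is handed in: The block rests flat in the corner pocket at rest: within 3 mm of the end stop, inside the lip (within 4.5 mm of the rail), square to the rail within 0.1 rad, flat on the deck; the puck, jar and all other bystanders are within 12 mm of where they began (x of block in the frame of pocket between -0.0045 and 0.002 m and y of block in the frame of pocket between -0.003 and 0.002 m and z of block in the frame of pocket between -0.002 and 0.002 m and angle between the y axis of block and the y axis of stage, either way round below 0.1 rad and angle between block's own z axis and vertical below 0.05 rad and linear speed of block below 0.01 m/s and distance of each of puck, jar, plate_a, plate_b, tip_box, wash_bottle, timer from where it was at the start of the episode below 0.012 m); the robot touches nothing.
It fails at once if the block is lifted off the deck (z of block in the frame of pocket above 0.004 m).
It fails at once if the block is tipped (angle between block's own z axis and vertical above 0.2 rad).
It fails at once if the block comes to the pocket away from the rail (y of block in the frame of pocket above -0.045 m and x of block in the frame of pocket below -0.01 m).
It fails at once if a bystander is moved by more than 12 mm (distance of any of puck, jar, plate_a, plate_b, tip_box, wash_bottle, timer from where it was at the start of the episode above 0.012 m).
It also fails if it takes over 50 s, if anything falls off the work surface, if the arm or the gripper's body presses on something with over 40 N, if the wrist force passes 120 N, or if a joint passes its speed limit or range.

## Working session

There is one attempt and no reset: what is moved stays moved. The work goes in short steps, Python scripts to look and compute and a tool call to move; the robot and the scene stay as the last step left them, time stands still between calls to the robot, and variables do not carry over. Pictures are saved under pics/ and viewed, at most 10 in all, crops included, and the job is handed in when it is done.

Besides the shell and the picture viewer there is one more tool, called after ">>>" as name(argument=value, ...) on one line, values as JSON. step_arm: Moves the arm, as the interface text tells. Its arguments: {"type":"object","properties":{"commands":{"type":"array","items":{"type":"number"}},"squeeze":{"type":"number"}},"required":["commands"]}

```bash
mkdir -p pics; python3 - <<'E'
from workcell import *
import cv2,numpy as np
for n in("top","side"):
    cv2.imwrite(f"pics/{n}0.png",cv2.cvtColor(camera(n),cv2.COLOR_RGB2BGR))
    p=camera_params(n);print(n,np.round(p["mtx"],1).tolist(),np.round(p["dist"],4),np.round(p["extrinsics"],3).tolist())
o=get_obs();print(o["clock"],o["position"],o["ee_rot"],o["ft_force"])
E
```

```text
top [[489.1, 0.0, 319.9], [0.0, 489.1, 196.4], [0.0, 0.0, 1.0]] [-0.0239  0.      0.      0.      0.    ] [[-0.064, -0.998, 0.003, 0.022], [-0.977, 0.063, -0.204, 0.602], [0.203, -0.016, -0.979, 1.34], [0.0, 0.0, 0.0, 1.0]]
side [[376.9, 0.0, 322.6], [0.0, 376.9, 204.5], [0.0, 0.0, 1.0]] [0.0201 0.     0.     0.     0.    ] [[-0.937, -0.348, 0.003, 0.582], [-0.247, 0.657, -0.712, 0.187], [0.246, -0.668, -0.702, 0.883], [0.0, 0.0, 0.0, 1.0]]
0.1 [0.1761205  0.59932194 0.23059683] [ 1.42402700e-01  9.89808598e-01 -6.38915824e-04 -5.11156133e-05] [ 0.08439422 -0.7241284  -0.27219356]
```

View pics/top0.png

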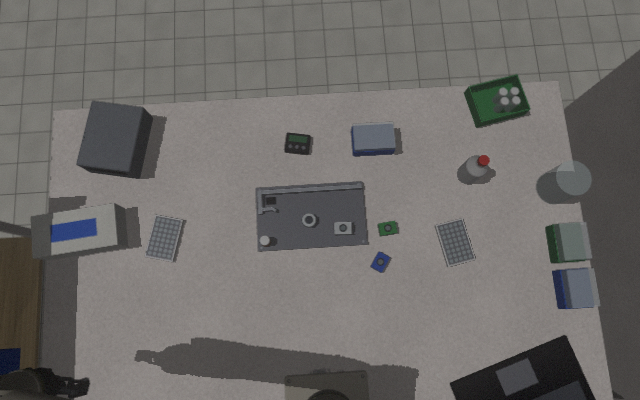

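View pics/side0.png

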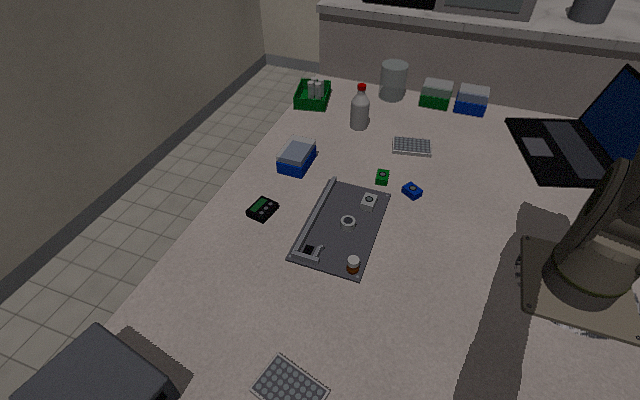

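Top view: the aluminium block with a dark window is at (343,228), and the round puck is at (309,220). The jar is at (265,240), and the pocket with its window at (268,201). Possible mistakes for the block are the green look-alike (388,228), the blue one (381,262) and the puck. I choose (343,228), because it's rectangular bare metal on the deck. I'll check that in a crop.

```bash
python3 - <<'E'
import cv2
a=cv2.imread("pics/top0.png")[170:265,245:405]
cv2.imwrite("pics/crop0.png",cv2.resize(a,None,fx=5,fy=5,interpolation=cv2.INTER_CUBIC))
E
```

```text
(no output)
```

View pics/crop0.png

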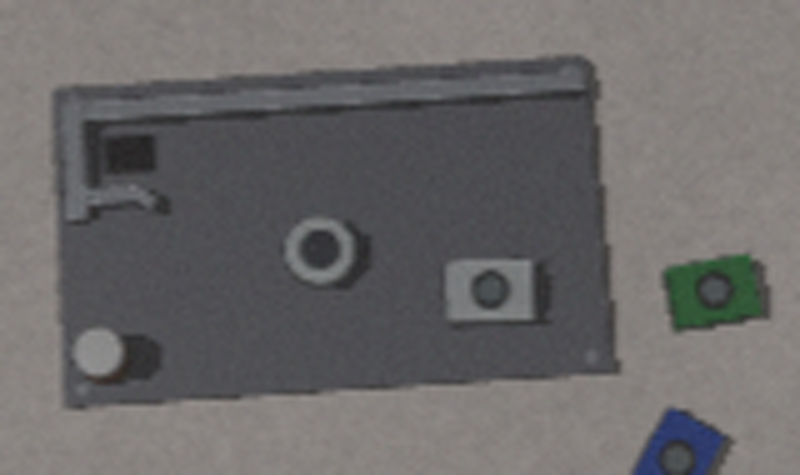

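The crop confirms it: the block is the metal rectangle with crop corners (446,259)–(536,322), and its window is at (490,289). The puck is at (320,248). The rail's inner top edge runs from (86,121) to (587,92).

```bash
cat > h.py <<'E'
from workcell import *
import cv2,numpy as np
from scipy.optimize import least_squares
P=camera_params("top");K,D,E=np.array(P["mtx"]),np.array(P["dist"]),np.array(P["extrinsics"])
def proj(p): return cv2.projectPoints(np.float64(p).reshape(-1,3),cv2.Rodrigues(E[:3,:3])[0],E[:3,3],K,D)[0][:,0]
def unproj(uv,z):
    n=cv2.undistortPoints(np.float64(uv).reshape(-1,1,2),K,D)[:,0]
    d=np.c_[n,np.ones(len(n))]@E[:3,:3]; c=-E[:3,:3].T@E[:3,3]
    return c+d*((z-c[2])/d[:,2])[:,None]
def crop(c,o=(245,170),s=5): return (np.float64(c)+.5)/s-.5+np.array(o)
def place(q,p):
    c,s=np.cos(q[2]),np.sin(q[2]);p=np.float64(p);return np.c_[p[:,0]*c-p[:,1]*s+q[0],p[:,0]*s+p[:,1]*c+q[1],p[:,2]]
def fit(p,uv,q0): 
    r=least_squares(lambda q:(proj(place(q,p))-uv).ravel(),q0,loss="soft_l1",x_scale=[.1,.1,.1]);return r.x,(proj(place(r.x,p))-uv).round(2)
E
python3 - <<'E'
from h import *
S=np.array([[-95,160,12],[-95,-160,12],[70,-156,30],[70,140,30],[12,152,30],[12,140,30],[82,152,30],[82,-156,30]])/1e3
q,r=fit(S,crop([[68,405],[618,371],[587,92],[86,121],[67,219],[90,216],[60,90],[583,62]]),[.6,0,0]);print("stage",q.round(4),r.tolist())
h=np.array([[18,25,36],[18,-25,36],[-18,-25,36],[-18,25,36],[0,0,36]])/1e3
b,r=fit(h,crop([[446,259],[536,261],[535,322],[446,320],[490,289]]),[.6,0,0]);print("block",b.round(4),r.tolist())
c,s=np.cos(q[2]),np.sin(q[2]);R=np.array([[c,-s],[s,c]])
print("block in stage",(R.T@(b[:2]-q[:2])).round(4),b[2]-q[2])
for n,uv,z in(("puck",[320,248],.036),("jar",[99,351],.054)):
    w=unproj(crop([uv]),z)[0];print(n,w.round(4),(R.T@(w[:2]-q[:2])).round(4))
E
```

```text
stage [0.5593 0.0128 0.0023] [[-0.38, 0.03], [-0.6, -0.47], [0.01, -1.04], [-0.24, -0.34], [0.3, -0.24], [-0.19, 0.09], [0.71, 2.14], [0.46, 1.0]]
block [ 0.5121 -0.077  -0.0855] [[0.34, -0.13], [-0.36, -0.17], [-0.26, 0.02], [0.15, 0.05], [0.12, 0.23]]
block in stage [-0.0475 -0.0897] -0.08778813311255898
puck [0.5429 0.0197 0.036 ] [-0.0164  0.0069]
jar [0.4891 0.1479 0.054 ] [-0.0699  0.1352]
```

>>> step_arm(commands=[0,0.2,-0.08,0,0,0,0.04,0,0.3,-0.16,0,0,0,0.091,0,0.4,-0.25,0,0,0,0.091,0,0.45,-0.33,0,0,0,0.091,0,0.45,-0.42,0,0,0,0.091,0,0.45,-0.5,0,0,0,0.091,0,0.45,-0.58,0,0,0,0.091,0,0.45,-0.66,0,0,0,0.091,0,0.45,-0.72,0,0,0,0.091,0,0.45,-0.72,0,0,0,0.091])

```text
clock: 1.35
position: [0.4467, 0.1631, 0.2315]
ee_rot: [0.003, 1.0, -0.0, 0.0]
ft_force: [-0.8, 0.3, 0.1]
grip_width: 0.003
grasp_force: 0.0
```

>>> step_arm(commands=[0,-0.018,-0.1,-0.05,0,0,0,0,-0.018,-0.2,-0.1,0,0,0,0,-0.018,-0.3,-0.15,0,0,0,0,-0.018,-0.4,-0.2,0,0,0,0,-0.018,-0.402,-0.25,0,0,0,0,-0.018,-0.402,-0.3,0,0,0,0,-0.018,-0.402,-0.34,0,0,0,0,-0.018,-0.402,-0.356,0,0,0,0,-0.018,-0.402,-0.356,0,0,0,0,-0.018,-0.402,-0.356,0,0,0])

```text
clock: 2.6
position: [0.4361, -0.0734, 0.0185]
ee_rot: [-0.0, 1.0, 0.0, 0.001]
ft_force: [0.8, -0.4, 0.3]
grip_width: 0.001
grasp_force: 0.0
```

>>> step_arm(commands=[0,0.03,-0.006,0,0,0,0,0,0.055,-0.006,0,0,0,0,0,0.075,-0.006,0,0,0,0,0,0.095,-0.006,0,0,0,0,0,0.115,-0.006,0,0,0,0,0,0.135,-0.006,0,0,0,0,0,0.155,-0.006,0,0,0,0,0,0.175,-0.006,0,0,0,0,0,0.195,-0.006,0,0,0,0,0,0.215,-0.006,0,0,0,0])

```text
clock: 3.85
position: [0.5652, -0.0771, 0.0177]
ee_rot: [-0.0, 1.0, 0.0, -0.0]
ft_force: [-0.2, -0.1, -0.2]
grip_width: 0.007
grasp_force: 0.2
```

```bash
python3 - <<'E'
from h import *
a=camera("top")[170:265,245:405,::-1]
cv2.imwrite("pics/crop1.png",cv2.resize(a,None,fx=5,fy=5,interpolation=cv2.INTER_CUBIC))
E
```

```text
(no output)
```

View pics/crop1.png

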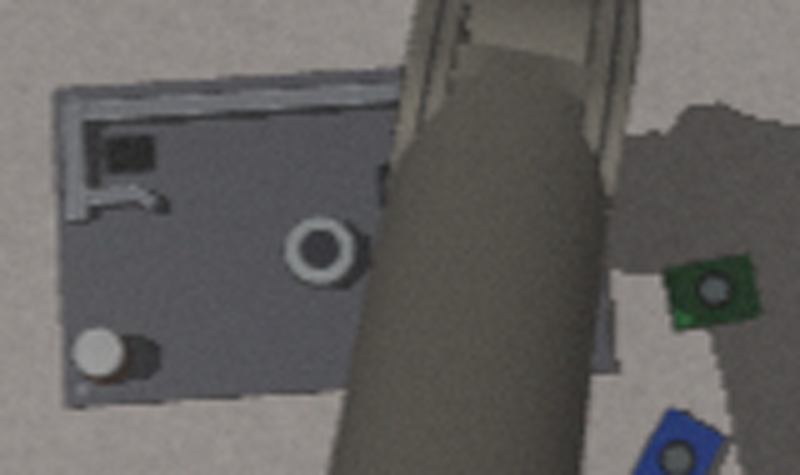

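The arm hides the block in this view; the puck (320,248) and jar (99,351) haven't moved. I'll finish the push by watching the force.

>>> step_arm(commands=[0,0.005,0,0,0,0,0,0,0.01,0,0,0,0,0,0,0.015,0,0,0,0,0,0,0.018,0,0,0,0,0,0,0.02,0,0,0,0,0,0,0.022,0,0,0,0,0,0,0.024,0,0,0,0,0,0,0.026,0,0,0,0,0,0,0.026,0,0,0,0,0,0,0.026,0,0,0,0,0])

```text
clock: 5.15
position: [0.5801, -0.0771, 0.0178]
ee_rot: [-0.0, 1.0, 0.0, 0.0]
ft_force: [-0.5, 0.5, -0.4]
grip_width: 0.003
grasp_force: 0.0
```

>>> step_arm(commands=[0,0.002,0,0,0,0,0,0,0.004,0,0,0,0,0,0,0.006,0,0,0,0,0,0,0.008,0,0,0,0,0,0,0.01,0,0,0,0,0,0,0.01,0,0,0,0,0,0,0.01,0,0,0,0,0,0,0.01,0,0,0,0,0,0,0.01,0,0,0,0,0,0,0.01,0,0,0,0,0])

```text
clock: 6.4
position: [0.5842, -0.0771, 0.0174]
ee_rot: [0.0, 1.0, 0.0, -0.002]
ft_force: [-10.3, 0.6, 7.8]
grip_width: -0.005
grasp_force: 5.0
```

```bash
python3 - <<'E'
from h import *
a=camera("side")[160:290,270:430,::-1]
cv2.imwrite("pics/s1.png",cv2.resize(a,None,fx=4,fy=4,interpolation=cv2.INTER_CUBIC))
E
```

```text
(no output)
```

View pics/s1.png

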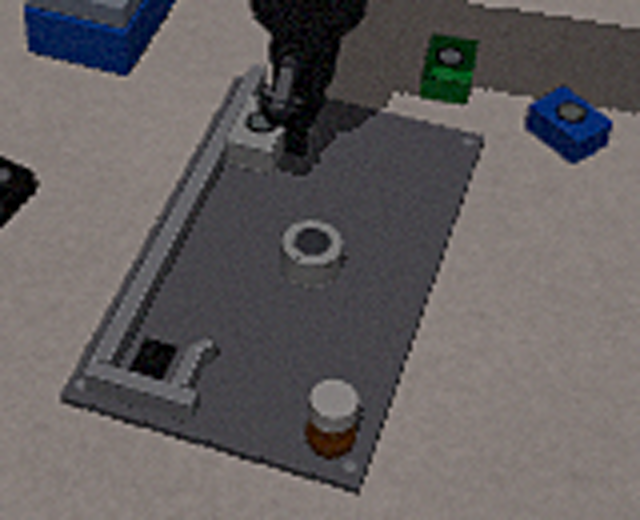

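The side crop shows the block flush on the rail at about (255,140), pressed with 10 N. The puck and jar are in place. Now I'll go around behind the block's −y end.

>>> step_arm(commands=[0,-0.03,0,0.0,0,0,0,0,-0.05,0,0.01,0,0,0,0,-0.05,0,0.1,0,0,0,0,-0.05,-0.08,0.1,0,0,0,0,-0.03,-0.125,0.1,0,0,0,0,0.035,-0.125,0.1,0,0,0,0,0.035,-0.125,0.05,0,0,0,0,0.035,-0.125,0.01,0,0,0,0,0.035,-0.125,0,0,0,0,0,0.035,-0.125,0,0,0,0])

```text
clock: 7.7
position: [0.6072, -0.1522, 0.0183]
ee_rot: [-0.0, 1.0, -0.0, 0.0]
ft_force: [0.4, 0.6, 0.1]
grip_width: 0.0
grasp_force: 0.0
```

```bash
python3 - <<'E'
from h import *
for n,(r0,r1,c0,c1) in (("top",(170,265,245,405)),("side",(160,290,270,430))):
    a=camera(n)[r0:r1,c0:c1,::-1]
    cv2.imwrite(f"pics/{n}2.png",cv2.resize(a,None,fx=4,fy=4,interpolation=cv2.INTER_CUBIC))
E
```

```text
(no output)
```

View pics/side2.png

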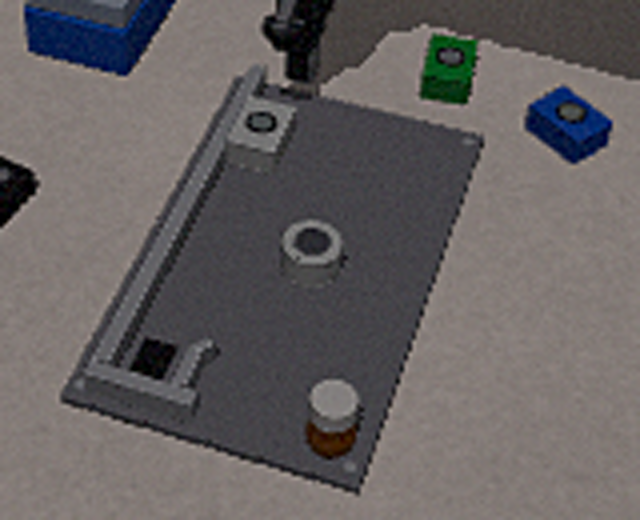

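The block at (255,135) is flush with the rail and the fingers are behind it. Next I'll slide it along the rail.

>>> step_arm(commands=[0,0,0.02,0,0,0,0,0,0,0.04,0,0,0,0,0,0,0.06,0,0,0,0,0,0.001,0.08,0,0,0,0,0,0.001,0.1,0,0,0,0,0,0.002,0.12,0,0,0,0,0,0.002,0.14,0,0,0,0,0,0.003,0.16,0,0,0,0,0,0.003,0.18,0,0,0,0,0,0.003,0.2,0,0,0,0])

```text
clock: 9.05
position: [0.6088, -0.0312, 0.0177]
ee_rot: [-0.0, 1.0, 0.0, 0.0]
ft_force: [0.2, -1.8, 0.4]
grip_width: 0.0
grasp_force: 0.3
```

```bash
python3 - <<'E'
from h import *
a=camera("side")[160:290,270:430,::-1]
cv2.imwrite("pics/s3.png",cv2.resize(a,None,fx=4,fy=4,interpolation=cv2.INTER_CUBIC))
E
```

```text
(no output)
```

View pics/s3.png

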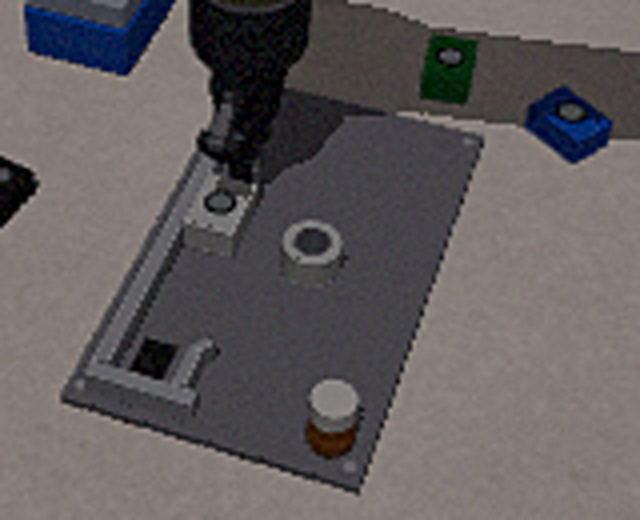

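The block at (215,215) is sliding flush along the rail, and the puck is clear. I'll keep going to the pocket mouth.

>>> step_arm(commands=[0,0,0.018,0,0,0,0,0,0.001,0.036,0,0,0,0,0,0.001,0.054,0,0,0,0,0,0.001,0.072,0,0,0,0,0,0.001,0.09,0,0,0,0,0,0.002,0.106,0,0,0,0,0,0.002,0.12,0,0,0,0,0,0.002,0.134,0,0,0,0,0,0.002,0.148,0,0,0,0,0,0.002,0.16,0,0,0,0])

```text
clock: 10.35
position: [0.61, 0.0645, 0.0177]
ee_rot: [-0.0, 1.0, 0.0, -0.0]
ft_force: [-0.3, -0.6, 0.0]
grip_width: -0.0
grasp_force: 0.3
```

>>> step_arm(commands=[0,0,0.005,0,0,0,0,0,0,0.01,0,0,0,0,0,0,0.014,0,0,0,0,0,0,0.018,0,0,0,0,0,0,0.021,0,0,0,0,0,0,0.024,0,0,0,0,0,0,0.027,0,0,0,0,0,0,0.03,0,0,0,0,0,0,0.03,0,0,0,0,0,0,0.03,0,0,0,0])

```text
clock: 11.6
position: [0.6101, 0.082, 0.0178]
ee_rot: [-0.0, 1.0, 0.0, 0.0]
ft_force: [0.2, 0.6, -0.1]
grip_width: 0.002
grasp_force: 0.0
```

>>> step_arm(commands=[0,0,0.002,0,0,0,0,0,0,0.004,0,0,0,0,0,0,0.006,0,0,0,0,0,0,0.008,0,0,0,0,0,0,0.01,0,0,0,0,0,0,0.012,0,0,0,0,0,0,0.014,0,0,0,0,0,0,0.014,0,0,0,0,0,0,0.014,0,0,0,0,0,0,0.014,0,0,0,0])

```text
clock: 12.85
position: [0.6099, 0.0904, 0.0177]
ee_rot: [-0.0, 1.0, 0.0, -0.0]
ft_force: [0.2, 0.9, -0.1]
grip_width: -0.003
grasp_force: 0.0
```

>>> step_arm(commands=[0,0,0.002,0,0,0,0,0,0,0.004,0,0,0,0,0,0,0.006,0,0,0,0,0,0,0.008,0,0,0,0,0,0,0.01,0,0,0,0,0,0,0.01,0,0,0,0,0,0,0.01,0,0,0,0,0,0,0.01,0,0,0,0,0,0,0.01,0,0,0,0,0,0,0.01,0,0,0,0])

```text
clock: 14.1
position: [0.6099, 0.0908, 0.0177]
ee_rot: [0.002, 1.0, -0.003, -0.0]
ft_force: [-1.7, -16.2, 3.6]
grip_width: 0.004
grasp_force: 7.7
```

```bash
python3 - <<'E'
from h import *
a=camera("side")[160:290,270:430,::-1]
cv2.imwrite("pics/s4.png",cv2.resize(a,None,fx=4,fy=4,interpolation=cv2.INTER_CUBIC))
E
```

```text
(no output)
```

View pics/s4.png

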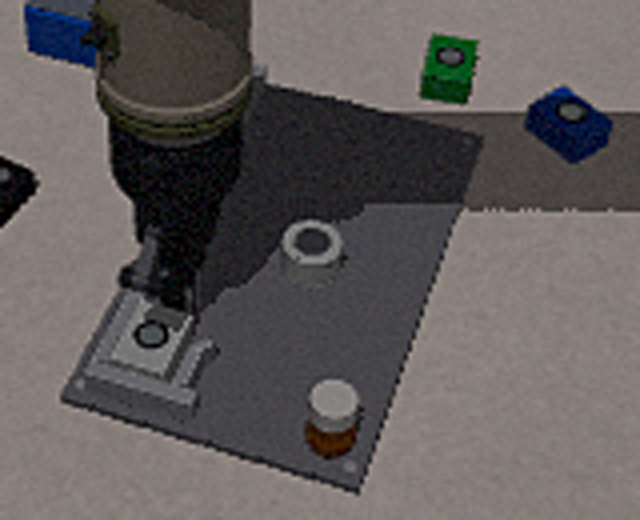

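The block at (150,335) is home in the pocket and meets a hard 16 N stop. I'll back straight off, then go up and away.

>>> step_arm(commands=[0,0,-0.02,0,0,0,0,0,0,-0.06,0,0,0,0,0,0,-0.09,0.02,0,0,0,0,0,-0.09,0.1,0,0,0,0,0,-0.09,0.2,0,0,0,0,0,-0.15,0.27,0,0,0,0,0,-0.25,0.27,0,0,0,0,0,-0.35,0.27,0,0,0,0,0,-0.4,0.27,0,0,0,0,0,-0.4,0.27,0,0,0])

```text
clock: 15.4
position: [0.6094, -0.1473, 0.1808]
ee_rot: [0.002, 1.0, -0.0, 0.0]
ft_force: [0.2, -0.1, 0.3]
grip_width: -0.0
grasp_force: 0.0
```

```bash
python3 - <<'E'
from h import *
a=camera("top")[170:265,245:405,::-1]
cv2.imwrite("pics/top5.png",cv2.resize(a,None,fx=5,fy=5,interpolation=cv2.INTER_CUBIC))
E
```

```text
(no output)
```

View pics/top5.png

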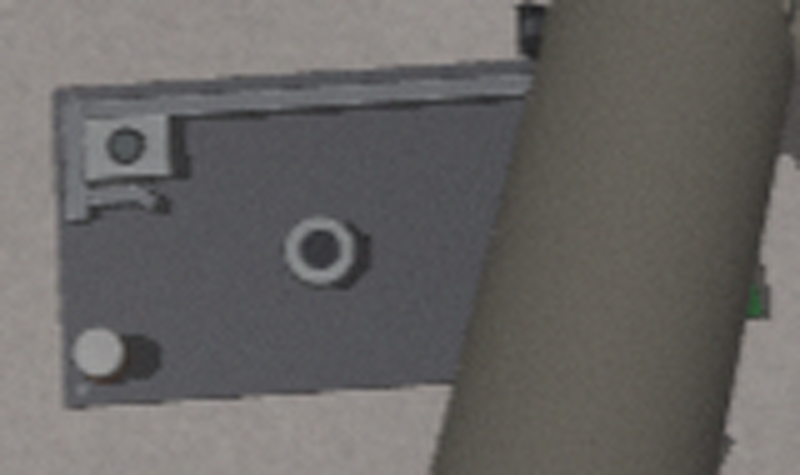

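The block (126,147) is seated against the rail and end stop. The puck (320,248) and jar (99,351) are where they started, and the hand is clear.

```bash
python3 -c "
from workcell import *
print(hand_in())"
```

```text
the job is handed in; nothing more can be done
None
```

The block was pressed flat against the rail and slid along it into the corner pocket, where it met the end stop firmly (about 16 N); the puck and jar show no movement in the last picture, the hand is clear, and the job was handed in at about 15.5 s with no verdict returned.

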